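# Open the optical head's shutter on its white reference plate and hold it

## Robot

A 7-joint arm with a two-finger parallel gripper is mounted at the origin on a cart in front of the work surface, level with it; the furniture and walls round the work are solid. World frame = base frame: x ahead of the robot, y to its left, z up, the work surface at z = 0. Lengths are in m, angles in degrees, forces in N, time in s.
With the tool pointing down it reaches from about 0.4 to 0.85 m from the base axis. Payload 4.5 kg.
Tool frame: the origin (TCP) lies at the very end of the fingers, on their centre line; the grasp point (between the pads) lies 19 mm behind it; z points along the fingers, y is the line along which they close (so a half turn about z gives the same grasp; the last joint's range is limited). The gripper opens to 88 mm and grips with 3 to 60 N. Pads are 18 mm wide; open, the fingers measure 123 mm over their backs; the gripper's body (75 mm by 187 mm) begins 45 mm behind the grasp point.
Start: joints at [-61.146, 39.483, -11.15, 89.685, 9.013, 51.709, -12.324], TCP at [0.283, 0.557, 0.239] pointing down, gripper open.
Joint ranges: [-172.22, 172.22], [-26.19, 119.32], [-84.43, 86.54], [7.71, 146.69], [-57.33, 237.33], [2.42, 119.75], [-152.13, 152.13]. Speed limits (degrees/s): [147.25, 147.25, 180, 180, 180, 180, 180].

## Interface

Orientations are given as a 3x3 rotation matrix whose columns are the frame's x, y, z axes.
In Python, from rig import telemetry, viewer, arm gives the robot as it stands.
- The arm moves only by the shell command python3 -m pendant 'ROWS' [OPENING] [FORCE]. ROWS is JSON, one flat list of numbers, 6 for each row, row after row: the shift along the tool's x, y, z in m, then the turn, a rotation vector about the tool's x, y, z in degrees. In form: [x, y, z, ax, ay, az, x, y, z, ax, ay, az, ...]. A call has 1 to 12 rows; each row is the pose to reach, as a shift and turn from the pose commanded when the call began, along the tool's axes at that moment; what a row does not reach only later rows make up. A row lasts 1/12 s, in which the tool goes at most 41.7 mm and 7.16 degrees, less where a joint would pass 70% of its speed; a pose out of reach is approached as far as the arm can. A call with a gripper value outside its range is refused whole. OPENING is the finger opening in m, from 0 to 0.0881, set as the call begins (- or left out, the last holds). The fingers move at their own pace and stop on an object; FORCE is the grip in N (left out, the last holds). Time passes only in rows, so rows that repeat a pose let the fingers close. It gives the time, the measured TCP pose, the force, the opening and the grip force at its end, in the units of the state.
- telemetry.get_obs(): the state, without advancing time (a new reading comes with each control period).
- viewer.grab_frame(name): name is "scene" or "top" or "wrist"; returns a dict with "color" (400x640x3 uint8, red, green, blue), "fx", "fy", "cx", "cy" (pixels), "D" ([k1, k2, p1, p2, k3] as OpenCV has them; the pictures are not rectified), "position" and "rotation" of the camera in the world. Camera axes: x right, y up, looking along -z (the intrinsics and any distortion apply to the point x, -y, -z); pixel columns grow to the right and rows downward; lengths in m; the calibration is good to about 2 mm. A picture is of the moment at which its call begins. There is no depth.
- arm.job_done(): hands the job in; it is judged then, once.
The state is a dict: "time": time; "joint_pos": joint angles; "qd": joint speeds; "effort": joint torques, N m; "ee_pos": TCP position; "eef_rot": TCP orientation; "ft_force": force on the tool from outside, world axes, zero at the start; "ft_torque": the same for the moment, N m; "gripper_width": opening from 0.0 (shut) to 1.0 (fully open); "grip_force": force on a finger pad.
Only numpy, scipy, OpenCV 4.12 (cv2) and the standard library are available. Lean on these libraries where they do the work, as an engineer would, in place of code of your own. Each camera call takes 0.05 s, during which the arm holds its last target. There are 200 camera calls.

## Task

Take the white reference plate out of the rack and hang it by its hole on the peg on the front of the blue optical head, and let go of it while the shutter is still shut. Then pull the shutter's upright black handle out towards you against its spring until its pointer stands level with the red mark on the scale, and keep holding it there: finish with the handle still in the gripper. Leave the grey plate in its slot, do not push the red mark along, and leave the white vial and the filter cassette where they are.

Things in the scene. Friction and masses are not known exactly. Their poses are not given: they have to be found in the camera images.
- station: Blue optical head, a fixed box 70 (x) x 155 (y) mm, top 119 mm high, on an aluminium base 12 mm thick. Origin on the worktop under the head; x points from front to back, y left seen from the front; turned by up to 0.2 rad. Front face at x = -35 mm: on the left a round window and above it the peg (y = 35 mm); on the right (y = -50 mm) the shutter rod comes out forward, towards -x.
- peg_mid (a point): Middle of the steel peg's axis, 108.5 mm above the worktop, 25 mm before the head's front face; axes are the station's. The peg is a round bar 8 mm thick and 50 mm long that sticks out of the face along station -x and rises 7 mm from root to tip. A plate hung on it has its hole's centre about 6 mm under the peg's axis, its width along station y, and stays anywhere along the peg.
- white_plate: White reference plate (the one to hang), 110 g or so, 8 mm thick (its y), standing upright: lower square 60 wide (x) x 62 mm high, above it a centred tab 36 mm wide (x) from z = 62 to z = 110 mm. Origin in the middle of its underside, z up. Both faces are alike. It stands in the rack with its underside 8 mm above the worktop.
- white_plate_center (a point): Centre of the white plate, 55 mm above its underside. A good grasp is across the 36 mm width of the tab, fingers coming from above, pads about 37 mm above this point; the two faces stay free for the peg.
- white_plate_eye (a point): Centre of the white plate's round hole, 20 mm in diameter, passing through the 8 mm thickness (along its y), 78 mm above the underside.
- grey_plate_center (a point): Centre of the dark grey plate, same shape and size as the white one, in the rack's other slot (they may be swapped). To be left alone.
- rack: Grey plastic rack fixed on the worktop near its front edge, 80 (x) x 135 (y) mm, base 8 mm thick, origin in the middle of its underside; turned by up to 0.15 rad. Two slots along its x, at y = -35 and +35 mm, 10.4 mm wide between walls whose tops are 32 mm above the worktop; plate and rack axes agree. A plate is lifted straight up, 24 mm, out of its slot.
- shutter (a joint): How far the shutter is pulled out, m: 0 shut, end stop at 0.058. A spring draws it shut: about 2.3 N when shut plus 0.9 N for every 10 mm (about 5.5 N in the middle of the marks). It shuts when let go.
- shutter_handle (a point): Grip point on the shutter's handle, a black upright block 12 mm thick (station x) x 28 mm wide (y), its top 130 mm above the worktop, this point 22 mm lower. It moves along station -x, towards the robot; shut, 48 mm lie between it and the head's front face, so open the fingers only as far as needed. The flat rod behind it tops at 60 mm. Pinch it from above along (12 mm) or across (28 mm) the pull.
- shutter_pointer (a point): End of the short black pointer at the foot of the handle, in line with the handle's middle, reaching left over the white scale beside the rod; it moves with the shutter. Axes are the station's.
- mark (a point): Red mark on the scale, on the pointer's track: a small red clip 4 mm wide, its middle at this point, top 52 mm above the worktop. It lies 25 to 48 mm from the shut pointer towards station -x, and the shutter must come out by just that. Axes are the station's. It must not be pushed along.
- vial_center (a point): Half-way up the white vial with blue cap (24 mm thick, 62 mm high) that stands left of the head; a bystander.
- cassette_center (a point): Half-way up the white round filter cassette with a red stripe (54 mm wide, 27 mm high) that lies left of the head; a bystander.
Things that resemble listed ones, but are neither listed nor needed, are in the scene too. Leave any orange look-alike of the white_plate alone.

How it is judged:
By the outcome, as a careful person would: the job done as asked, in the order asked, and still so for the second after the job is handed in, while the arm keeps its last pose, push and grip.
It also fails if it takes over 51 s, if anything falls off the work surface, if the arm or the gripper's body presses on something with over 40 N, if the wrist force passes 120 N, or if a joint passes its speed limit or range.

## Working session

There is one attempt and no reset: what is moved stays moved. The work goes in short steps, Python scripts to look and compute and a shell command to move; the robot and the scene stay as the last step left them, time stands still between calls to the robot, and variables do not carry over. Pictures are saved under pics/ and viewed, at most 10 in all, crops included, and the job is handed in when it is done.

```bash
mkdir -p pics; cat > h.py <<'E'
import numpy as np,cv2,json
from rig import telemetry,viewer,arm
def grab(n,save=None):
    f=viewer.grab_frame(n)
    if save:
        cv2.imwrite('pics/'+save+'.png',f['color'][:,:,::-1]); c={k:np.array(f[k]).tolist() for k in f if k!='color'}; json.dump(c,open('pics/'+save+'.json','w'))
    return f
def load(s): return json.load(open('pics/'+s+'.json'))
def KD(f): return np.array([[f['fx'],0,f['cx']],[0,f['fy'],f['cy']],[0,0,1.]]),np.array(f['D'],float)
def ray(f,u,v):
    K,D=KD(f); p=cv2.undistortPoints(np.array([[[u,v]]],float),K,D)[0,0]
    return np.array(f['position']),np.array(f['rotation'])@np.array([p[0],-p[1],-1.])
def atz(f,u,v,z):
    o,d=ray(f,u,v); return o+d*(z-o[2])/d[2]
def proj(f,P):
    K,D=KD(f); R=np.array(f['rotation']); P=np.atleast_2d(P)
    c=(P-np.array(f['position']))@R*np.array([1,-1,-1])
    return cv2.projectPoints(c.reshape(-1,1,3),np.zeros(3),np.zeros(3),K,D)[0][:,0]
def tri(obs):
    A=np.zeros((3,3));b=np.zeros(3)
    for f,u,v in obs:
        o,d=ray(f,u,v); d/=np.linalg.norm(d); M=np.eye(3)-np.outer(d,d); A+=M;b+=M@o
    return np.linalg.solve(A,b)
def crop(s,x,y,w,h,k,out):
    im=cv2.imread('pics/'+s+'.png')[y:y+h,x:x+w]; cv2.imwrite('pics/'+out+'.png',cv2.resize(im,None,fx=k,fy=k,interpolation=cv2.INTER_CUBIC))
E
python3 - <<'E'
from h import *
a=grab('scene','s0');b=grab('top','t0')
for f in(a,b): print(f['position'],f['rotation'],f['fx'],f['D'])
o=telemetry.get_obs();print(o['time'],o['ee_pos'],o['eef_rot'],o['gripper_width'],o['ft_force'])
im=[cv2.imread('pics/%s0.png'%s) for s in 'st']
E
```

```text
[-0.17430361  0.77985758  0.50317118] [[-0.53388284  0.37368949 -0.758502  ]
 [-0.84547387 -0.22323397  0.48511909]
 [ 0.01196049  0.90029038  0.43512548]] 503.484436835389 [0.00977291 0.         0.         0.         0.        ]
[0.35866456 0.32554536 1.00566025] [[ 0.04978019  0.97743748 -0.2052752 ]
 [-0.99874632  0.04980005 -0.00507294]
 [ 0.00526423  0.20527038  0.97869115]] 452.29104582255366 [0.01718321 0.         0.         0.         0.        ]
0.1 [0.28272777 0.55676784 0.23797609] [[-8.91684544e-01  4.52656867e-01 -6.59095522e-04]
 [ 4.52657335e-01  8.91683243e-01 -1.52702131e-03]
 [-1.03512249e-04 -1.65996572e-03 -9.99998617e-01]] 0.9993013787729991 [-0.02522717 -0.24413622 -0.71832188]
```

View pics/s0.png

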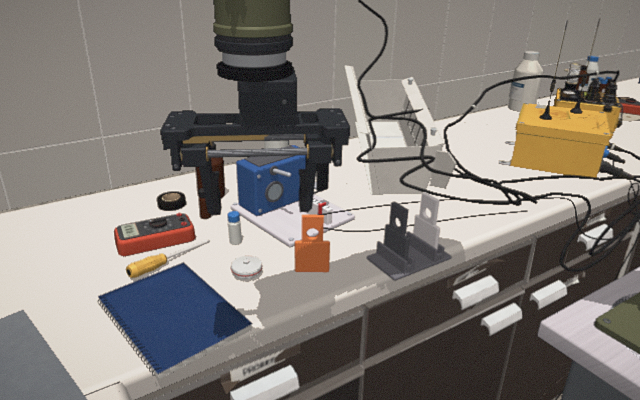

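View pics/t0.png

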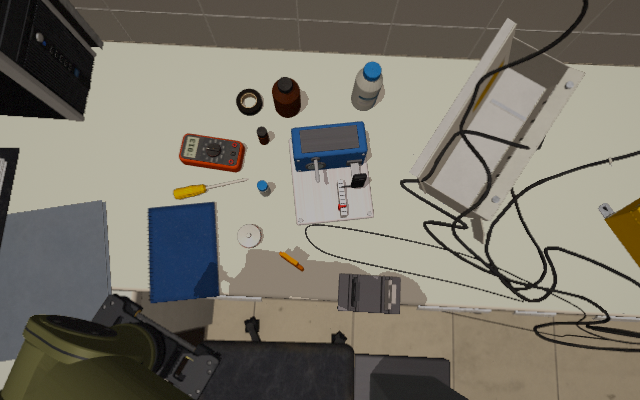

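The scene picture shows the rack with the grey plate at (398,230) and the white plate at (428,215), the orange look-alike at (312,245) and the head at (270,185). In the top picture the head is at (330,145), the handle at (358,181), the red mark at (343,208), and the rack at (370,293). There are three plate shapes. The white one, in the rack's right-hand slot, fits the description, and I'll confirm it in an enlarged crop.

```bash
python3 - <<'E'
from h import *
crop('t0',280,115,130,200,3,'a');crop('s0',360,180,100,100,4,'b')
a=cv2.imread('pics/a.png');b=cv2.imread('pics/b.png')
c=np.zeros((600,790,3),np.uint8);c[:,:390]=a;c[:400,390:]=b;cv2.imwrite('pics/c1.png',c)
E
```

```text
(no output)
```

View pics/c1.png

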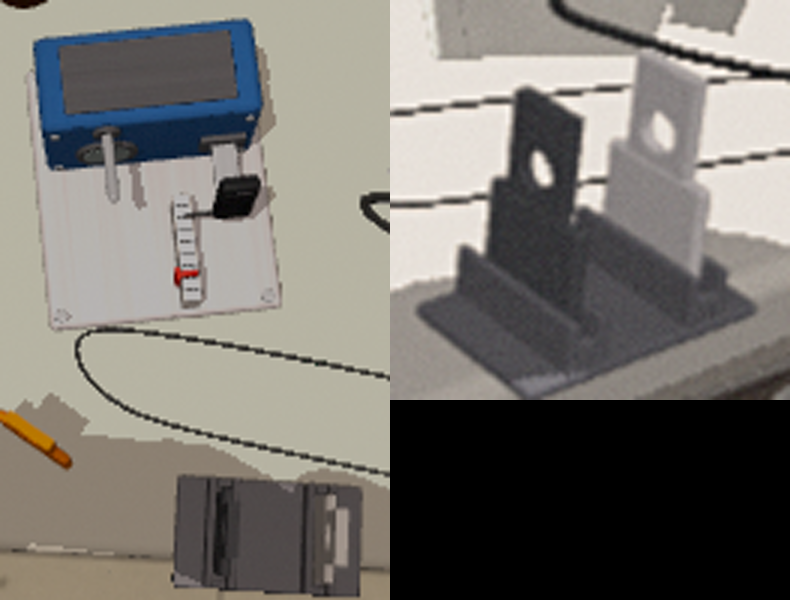

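The crop confirms the white plate in the right-hand slot: its tab top is at crop (343,537) and its eye at (658,130). The head's top corners are at (35,40), (248,20), (262,105) and (47,140). The peg runs from (105,133) to (114,200), the pointer tip is at (185,215), the mark at (187,275) and the handle top near (240,190).

```bash
python3 - <<'E'
from h import *
from scipy.optimize import least_squares
t=load('t0');s=load('s0')
T=lambda u,v:(280+u/3-.33,115+v/3-.33)
def fit(P,obs,x0):
    def W(x):
        c,n=np.cos(x[2]),np.sin(x[2]);R=np.array([[c,-n,0],[n,c,0],[0,0,1]]);return P@R.T+[x[0],x[1],0]
    r=lambda x:np.concatenate([(proj(f,W(x)[i])[0]-uv) for i,(f,uv) in enumerate(obs)])
    q=least_squares(r,x0);return q.x,r(q.x).round(1)
P=np.array([[.035,.0775,.119],[.035,-.0775,.119],[-.035,-.0775,.119],[-.035,.0775,.119],[-.085,.035,.112]])
print(fit(P,[(t,T(*p)) for p in[(35,40),(248,20),(262,105),(47,140),(114,200)]],[.6,.3,0]))
R=np.array([[.04,.0675,.008],[.04,-.0675,.008],[-.04,-.0675,.008],[-.04,.0675,.008],[0,-.035,.086],[0,-.035,.086]])
S=lambda u,v:(360+(u-390)/4-.37,180+v/4-.37)
print(fit(R,[(t,T(*p)) for p in[(178,476),(362,486),(358,596),(172,586)]]+[(s,S(658,131)),(s,S(658,131))],[.3,.3,0]))
for n,(u,v),z in[('mark',(187,275),.052),('mark2',(187,275),.045),('pointer',(185,215),.05),('handle',(240,187),.13),('tab',(343,537),.118)]:print(n,atz(t,*T(u,v),z))
E
```

```text
(array([0.68450731, 0.31727034, 0.18354951]), array([-1.6,  0.5,  1.2, -2.1,  1.8,  1.3, -1.5, -0.8,  0.1,  0.9]))
(array([ 0.38028065,  0.2158196 , -0.00403574]), array([-1.2, -0.8, -0.7, -0.7,  0. ,  0.3, -0.8,  0.1,  1.1, -1.1,  1.1,
       -1.1]))
mark [0.55948698 0.28193989 0.052     ]
mark2 [0.56096104 0.28161982 0.045     ]
pointer [0.60431035 0.28506197 0.05      ]
handle [0.60490286 0.2524994  0.13      ]
tab [0.37898861 0.1781455  0.118     ]
```

```bash
python3 -m pendant '[-0.02,-0.022,0,0,0,5, -0.045,-0.05,0,0,0,11, -0.07,-0.08,0,0,0,17, -0.095,-0.11,0,0,0,23, -0.12,-0.14,0,0,0,29, -0.145,-0.165,0,0,0,35, -0.17,-0.19,0,0,0,41, -0.195,-0.22,0,0,0,47, -0.22,-0.25,0,0,0,53, -0.24,-0.275,0,0,0,58, -0.257,-0.291,0,0,0,63, -0.257,-0.291,0,0,0,63]' 0.06
python3 - <<'E'
from h import *
o=telemetry.get_obs();print(o['joint_pos'],o['ee_pos'],o['eef_rot'])
f=grab('wrist','w1');print(f['position'],f['rotation'])
grab('scene','s1');grab('top','t1')
E
```

```text
time: 1.1
ee_pos: [0.3812, 0.1761, 0.2387]
eef_rot: [[0.01, 1.0, -0.0], [1.0, -0.01, -0.003], [-0.003, -0.0, -1.0]]
ft_force: [-0.9, 0.0, 0.7]
gripper_width: 0.681
grip_force: 0.0
[-34.5057318   24.96547152   4.80140859 123.615875    -3.57278099
  31.64518874 -27.69564355] [0.38119607 0.17612923 0.23873301] [[ 1.03063483e-02  9.99946872e-01 -1.81633670e-04]
 [ 9.99941912e-01 -1.03068699e-02 -3.15293726e-03]
 [-3.15464183e-03 -1.49127850e-04 -9.99995013e-01]]
[0.38188357 0.24205997 0.38494765] [[ 9.99953471e-01  9.41565907e-03  2.09766537e-03]
 [-9.63779380e-03  9.65911862e-01  2.58691684e-01]
 [ 4.09592831e-04 -2.58699864e-01  9.65957666e-01]]
```

View pics/w1.png

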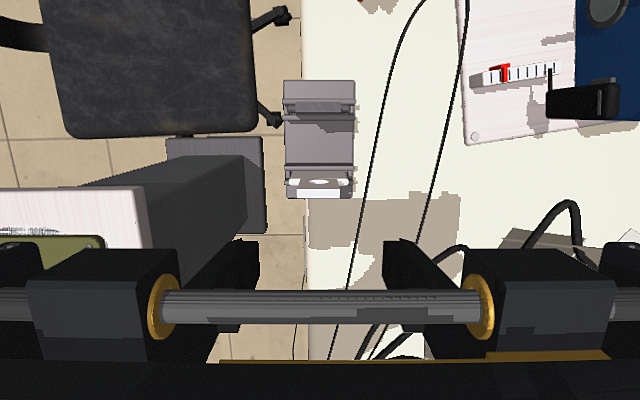

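The wrist picture shows the rack at (285–355, 80–200), with the white plate's tab at about (295–341, 190–198). I'll enlarge it.

```bash
python3 - <<'E'
from h import *
crop('w1',275,70,90,140,4,'a');crop('w1',455,0,185,150,2.35,'b')
a=cv2.imread('pics/a.png');b=cv2.imread('pics/b.png')
c=np.zeros((560,800,3),np.uint8);c[:,:360]=a;c[:b.shape[0],362:362+b.shape[1]]=b;cv2.imwrite('pics/c2.png',c);print(load('w1')['fx'])
E
```

```text
324.9987507593482
```

View pics/c2.png

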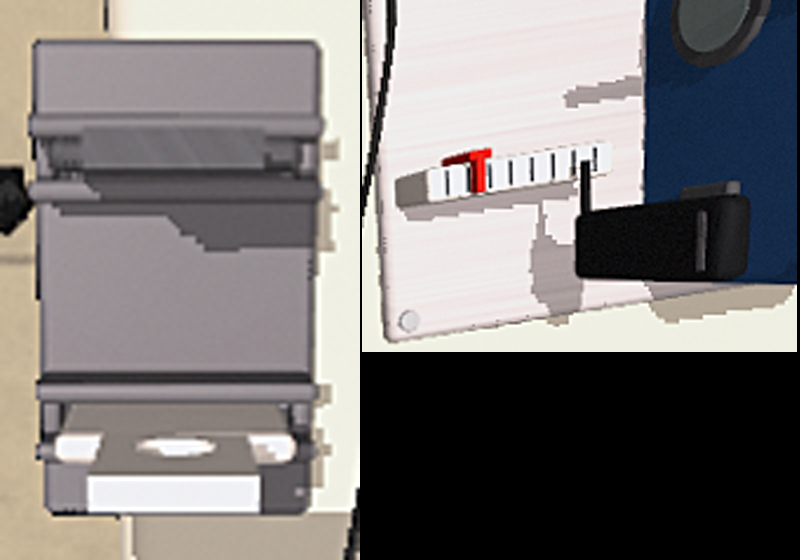

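The crop shows the tab's top face at corners (88,474) to (260,512), the mark's front at (478,170) and the pointer tip at (585,162).

```bash
python3 - <<'E'
from h import *
w=load('w1');t=load('t0');C=lambda u,v:(275+u/4-.37,70+v/4-.37);Dd=lambda u,v:(455+(u-362)/2.35-.3,v/2.35-.3)
for p in[(88,474),(260,474),(260,512),(88,512)]:print(atz(w,*C(*p),.118))
for z in(.045,.048,.052):print(z,atz(w,*Dd(480,168),z),atz(w,*Dd(585,162),z))
T=lambda u,v:(280+u/3-.33,115+v/3-.33)
print(tri([(w,*Dd(480,168)),(t,*T(187,275))]),tri([(w,*Dd(585,162)),(t,*T(185,215))]))
E
```

```text
[0.36153343 0.18500909 0.118     ]
[0.39761614 0.18465733 0.118     ]
[0.39766189 0.17644967 0.118     ]
[0.36130067 0.17680413 0.118     ]
0.045 [0.56523871 0.28594286 0.045     ] [0.6104065  0.28866551 0.045     ]
0.048 [0.56362062 0.2855556  0.048     ] [0.60838981 0.28825422 0.048     ]
0.052 [0.56146317 0.28503925 0.052     ] [0.60570089 0.28770584 0.052     ]
[0.55718584 0.28313248 0.06082611] [0.60183178 0.28613646 0.05832676]
```

The tab's centre is at (0.3795, 0.1807) and it measures 36 × 8 mm, as it should. Descending to it and gripping.

```bash
python3 -m pendant '[0.0046,-0.0017,0.02,0,0,0, 0.0046,-0.0017,0.055,0,0,0, 0.0046,-0.0017,0.09,0,0,0, 0.0046,-0.0017,0.12,0,0,0, 0.0046,-0.0017,0.145,0,0,0, 0.0046,-0.0017,0.158,0,0,0, 0.0046,-0.0017,0.158,0,0,0]' 0.06 30 && python3 -m pendant '[0,0,0,0,0,0, 0,0,0,0,0,0, 0,0,0,0,0,0, 0,0,0,0,0,0, 0,0,0,0,0,0, 0,0,0,0,0,0]' 0.025 30
```

```text
time: 1.83
ee_pos: [0.377, 0.1875, 0.0781]
eef_rot: [[-0.005, 1.0, -0.005], [1.0, 0.005, -0.001], [-0.001, -0.005, -1.0]]
ft_force: [-0.6, -0.1, -0.3]
gripper_width: 0.679
grip_force: 0.0
time: 2.33
ee_pos: [0.3792, 0.1865, 0.0817]
eef_rot: [[-0.002, 1.0, 0.002], [1.0, 0.002, 0.001], [0.001, 0.002, -1.0]]
ft_force: [0.3, 0.7, 6.9]
gripper_width: 0.404
grip_force: 30.0
```

The grip is about 6 mm off along the tab's thickness, because I read the pose before the arm had settled. I'll regrip centred.

```bash
python3 -m pendant '[0,0,0,0,0,0, 0,0,0,0,0,0, 0,0,0,0,0,0, -0.0058,0,0,0,0,0, -0.0058,0,0,0,0,0, -0.0058,0,0,0,0,0, -0.0058,0,0,0,0,0]' 0.06 30 && python3 -m pendant '[0,0,0,0,0,0, 0,0,0,0,0,0, 0,0,0,0,0,0, 0,0,0,0,0,0, 0,0,0,0,0,0, 0,0,0,0,0,0]' 0.025 40
```

```text
time: 2.92
ee_pos: [0.3787, 0.1801, 0.0807]
eef_rot: [[-0.001, 1.0, -0.0], [1.0, 0.001, -0.0], [-0.0, -0.0, -1.0]]
ft_force: [0.8, -0.3, -0.8]
gripper_width: 0.679
grip_force: 0.0
time: 3.42
ee_pos: [0.3788, 0.1804, 0.0807]
eef_rot: [[-0.002, 1.0, 0.0], [1.0, 0.002, 0.0], [0.0, 0.0, -1.0]]
ft_force: [0.4, 0.2, -0.6]
gripper_width: 0.401
grip_force: 40.0
```

```bash
python3 -m pendant '[0,0,-0.006,0,0,0, 0,0,-0.018,0,0,0, 0,0,-0.035,0,0,0, 0,0,-0.06,0,0,0, 0,0,-0.09,0,0,0, 0,0,-0.12,0,0,0, 0,0,-0.145,0,0,0, 0.005,0.005,-0.16,0,0,-4, 0.015,0.015,-0.16,0,0,-10, 0.03,0.03,-0.16,0,0,-16, 0.045,0.045,-0.16,0,0,-22, 0.055,0.055,-0.16,0,0,-28]' && python3 -m pendant '[0,0,0,0,0,0]'
```

```text
time: 4.42
ee_pos: [0.4345, 0.2366, 0.2414]
eef_rot: [[-0.476, 0.88, 0.001], [0.88, 0.476, 0.001], [0.0, 0.002, -1.0]]
ft_force: [0.1, 0.3, -1.9]
gripper_width: 0.401
grip_force: 40.0
time: 4.5
ee_pos: [0.4353, 0.2377, 0.2411]
eef_rot: [[-0.475, 0.88, 0.002], [0.88, 0.475, 0.003], [0.001, 0.003, -1.0]]
ft_force: [-1.2, 0.8, -2.3]
gripper_width: 0.401
grip_force: 40.0
```

```bash
python3 -m pendant '[0.002,0.006,0,0,0,-5, 0.005,0.018,0,0,0,-11, 0.009,0.03,0,0,0,-17, 0.013,0.042,0,0,0,-24, 0.017,0.055,0,0,0,-31, 0.021,0.067,0,0,0,-38, 0.025,0.08,0,0,0,-45, 0.029,0.092,0,0,0,-52, 0.033,0.104,0,0,0,-59, 0.036,0.112,0,0,0,-66, 0.037,0.117,0,0,0,-70, 0.037,0.117,0,0,0,-70]' && python3 -m pendant '[0,0,0,0,0,0, 0,0,0,0,0,0]'
python3 - <<'E'
from h import *
o=telemetry.get_obs();print(o['joint_pos'],o['ee_pos'])
f=grab('wrist','w2');grab('scene','s2');grab('top','t2')
w=cv2.imread('pics/w2.png');s=cv2.imread('pics/s2.png')
cv2.imwrite('pics/c3.png',np.vstack([cv2.resize(cv2.imread('pics/t2.png')[110:240,270:400],(300,300)).repeat(1,0) if 0 else cv2.resize(w,(480,300)),cv2.resize(s[120:280,200:456],(480,300))]))
E
```

```text
time: 5.5
ee_pos: [0.519, 0.3224, 0.2402]
eef_rot: [[-0.99, -0.14, -0.001], [-0.14, 0.99, -0.001], [0.001, -0.001, -1.0]]
ft_force: [0.5, 0.6, -1.8]
gripper_width: 0.401
grip_force: 40.0
time: 5.67
ee_pos: [0.5186, 0.322, 0.2406]
eef_rot: [[-0.99, -0.138, -0.001], [-0.138, 0.99, -0.002], [0.001, -0.002, -1.0]]
ft_force: [0.2, 0.5, -1.2]
gripper_width: 0.402
grip_force: 40.0
[-22.89006139  39.45235584 -23.78838584  91.72947491  18.78646213
  52.91978227  44.60942555] [0.51855599 0.32195962 0.24055126]
```

View pics/w2.png

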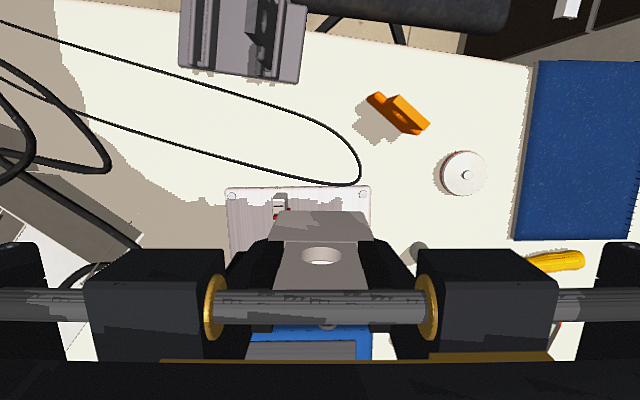

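The wrist camera looks back over the worktop, so the plate is visible and held straight, but the head is hidden. I'll get the head's yaw from straight edges in the earlier pictures.

```bash
python3 - <<'E'
from h import *
w=load('w1');t=load('t0');Dd=lambda u,v:(455+(u-362)/2.35-.3,v/2.35-.3);T=lambda u,v:(280+u/3-.33,115+v/3-.33)
def L(n,f,c,a,b,z,off=0):
    A=atz(f,*c(*a),z);B=atz(f,*c(*b),z);d=B-A;print(n,A[:2].round(4),B[:2].round(4),'ang',(np.degrees(np.arctan2(d[1],d[0]))).round(1))
L('w base front',w,Dd,(372,60),(388,330),.012)
L('w base right',w,Dd,(392,341),(790,284),.012)
L('w head front bottom',w,Dd,(645,30),(642,195),.012)
L('t base front',t,T,(52,328),(280,306),.012)
L('t base left',t,T,(30,80),(52,328),.012)
L('t base right',t,T,(264,150),(281,306),.012)
L('t head top back',t,T,(35,40),(248,20),.119)
L('t head top front',t,T,(47,140),(262,105),.119)
L('t scale',t,T,(183,195),(191,303),.045)
L('t peg',t,T,(105,135),(114,200),.108)
crop('t0',285,115,90,75,8,'c4')
E
```

```text
w base front [0.5285 0.3356] [0.5471 0.2164] ang -81.1
w base right [0.5496 0.2111] [0.7457 0.2385] ang 8.0
w head front bottom [0.6521 0.3495] [0.6626 0.2789] ang -81.6
t base front [0.5227 0.3785] [0.5479 0.21  ] ang -81.5
t base left [0.7151 0.4071] [0.5227 0.3785] ang -171.6
t base right [0.6682 0.2253] [0.5479 0.2093] ang -172.4
t head top back [0.706  0.3967] [0.7283 0.2499] ang -81.3
t head top front [0.6344 0.384 ] [0.6669 0.2384] ang -77.4
t scale [0.6206 0.2869] [0.5405 0.2779] ang -173.6
t peg [0.6435 0.345 ] [0.5975 0.3364] ang -169.5
```

View pics/c4.png

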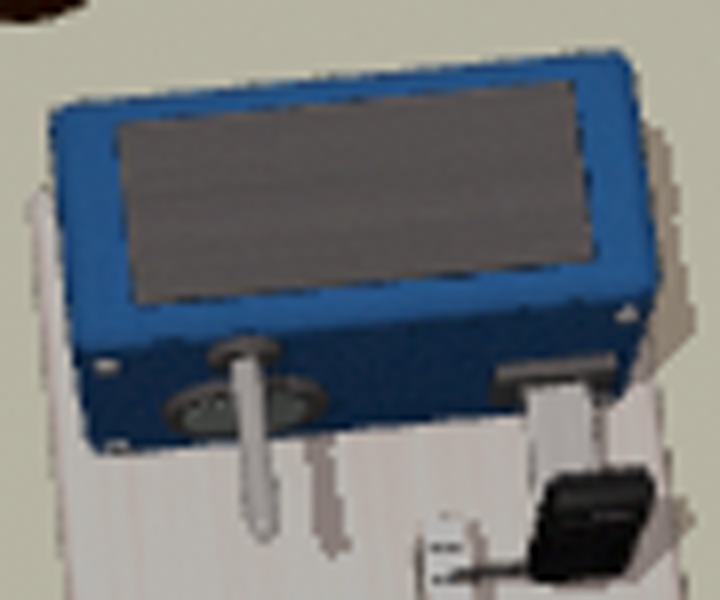

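The head's top corners are at crop (50,105), (628,52), (658,285) and (78,352), the peg's tip is at (261,532), and the yaw is about 8.2°. Now I'll fit the position.

```bash
python3 - <<'E'
from h import *
from scipy.optimize import least_squares
w=load('w1');t=load('t0');C=lambda u,v:(285+u/8-.44,115+v/8-.44);Dd=lambda u,v:(455+(u-362)/2.35-.3,v/2.35-.3)
obs=[((.035,.0775,.119),t,C(50,105)),((.035,-.0775,.119),t,C(628,52)),((-.035,-.0775,.119),t,C(658,285)),((-.035,.0775,.119),t,C(78,352)),((-.085,.035,.112),t,C(261,532)),((-.035,.035,.105),t,C(245,355)),((-.035,.0775,.012),t,C(92,450))]
def W(x,P):
    c,n=np.cos(x[2]),np.sin(x[2]);return np.array([c*P[0]-n*P[1]+x[0],n*P[0]+c*P[1]+x[1],P[2]])
r=lambda x:np.concatenate([proj(f,W(x,P))[0]-uv for P,f,uv in obs]+[[(x[2]-.143)*300]])
q=least_squares(r,[.68,.31,.14],loss='soft_l1').x;print(q,r(q).round(1))
for n,P in[('tip',(-.085,.035,.112)),('mid',(-.06,.035,.1085)),('handle',(-.083,-.05,.13)),('h fr',(-.035,0,.012))]:print(n,W(q,P))
c,n=np.cos(q[2]),np.sin(q[2]);S=lambda p:(np.array([[c,n],[-n,c]])@(np.array(p)[:2]-q[:2])).round(4)
for nm,f,uv in[('markT',t,(280+187/3-.33,115+275/3-.33)),('markW',w,Dd(480,168)),('ptrT',t,(280+185/3-.33,115+215/3-.33)),('ptrW',w,Dd(585,162))]:
    print(nm,[S(atz(f,*uv,z)) for z in(.046,.052)])
print('tip ray',S(atz(t,*C(261,532),.112)),'handle px top',S(atz(t,280+240/3,115+190/3,.13)))
E
```

```text
[0.68600785 0.31620777 0.14376259] [ 0.  -1.3  1.9 -1.1  2.   1.7 -0.7 -0.1 -0.6  0.  -0.8 -0.2 -0.1  2.1
  0.2]
tip [0.59687034 0.33866894 0.112     ]
mid [0.62161244 0.34225063 0.1085    ]
handle [0.61102748 0.25483234 0.13      ]
h fr [0.65136892 0.31119339 0.012     ]
markT [array([-0.1289, -0.0162]), array([-0.1301, -0.0158])]
markW [array([-0.1244, -0.0127]), array([-0.1277, -0.013 ])]
ptrT [array([-0.0843, -0.0194]), array([-0.0858, -0.019 ])]
ptrW [array([-0.0795, -0.0165]), array([-0.0836, -0.0167])]
tip ray [-0.0851  0.0337] handle px top [-0.0922 -0.0518]
```

```bash
python3 -m pendant '[-0.01,0.002,0.01,0,0,-0.3, -0.03,0.0056,0.03,0,0,-0.3, -0.04,0.0056,0.06,0,0,-0.3, -0.04,0.0056,0.085,0,0,-0.3, -0.04,0.0056,0.11,0,0,-0.3, -0.04,0.0056,0.128,0,0,-0.3, -0.04,0.0056,0.134,0,0,-0.3, -0.04,0.0056,0.134,0,0,-0.3, -0.04,0.0056,0.134,0,0,-0.3, -0.04,0.0056,0.134,0,0,-0.3]'
python3 - <<'E'
from h import *
o=telemetry.get_obs();print(o['ee_pos'],o['eef_rot'][:2])
grab('scene','s3');grab('top','t3')
crop('s3',210,110,190,150,3,'a');crop('t3',290,115,100,140,3,'b')
a=cv2.imread('pics/a.png');b=cv2.imread('pics/b.png')
c=np.zeros((600,800,3),np.uint8);c[:450,:570]=a;c[:b.shape[0]*230//300,570:]=cv2.resize(b,(230,b.shape[0]*230//300));cv2.imwrite('pics/c5.png',c)
s=load('s3');print(proj(s,[[.5969,.3387,.112],[.6463,.3459,.105],[*o['ee_pos'][:2],o['ee_pos'][2]+.0053]]))
E
```

```text
time: 6.65
ee_pos: [0.5592, 0.3351, 0.1081]
eef_rot: [[-0.989, -0.146, 0.002], [-0.146, 0.989, 0.002], [-0.002, 0.001, -1.0]]
ft_force: [1.1, 0.4, -1.4]
gripper_width: 0.401
grip_force: 40.0
[0.55917596 0.3350818  0.10808515] [[-0.98934563 -0.14556876  0.00222859]
 [-0.14556503  0.98934713  0.00175363]]
[[289.25825022 173.81026162]
 [273.80131216 169.18919989]
 [301.01325114 179.72636238]]
```

View pics/c5.png

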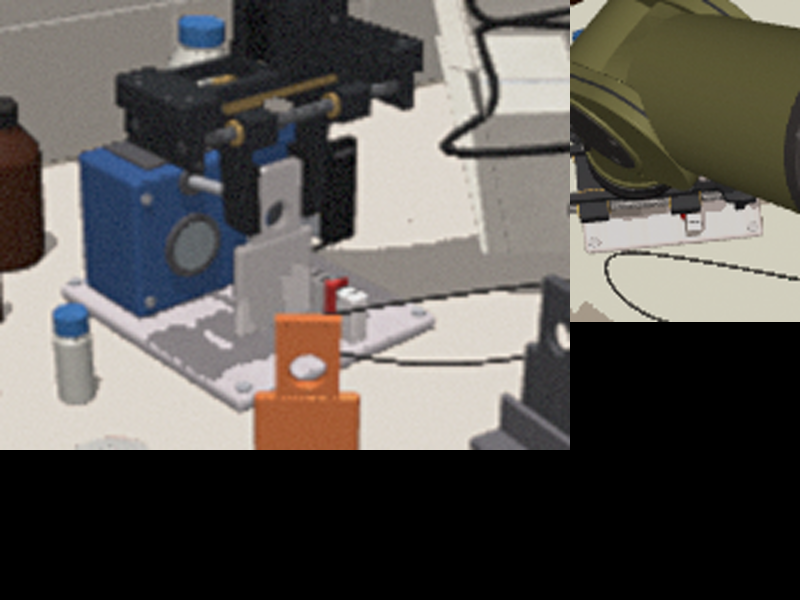

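The hole is at crop (275,210), in scene pixels (301.7,180), which matches its computed place. The peg's collar at (188,183) also matches within about 2 mm, so I'll insert.

```bash
python3 -m pendant '[-0.008,-0.001,0.001,0,0,0, -0.016,-0.001,0.001,0,0,0, -0.024,-0.001,0.001,0,0,0, -0.032,-0.001,0.001,0,0,0, -0.038,-0.001,0.001,0,0,0, -0.044,-0.001,0.002,0,0,0, -0.05,-0.001,0.003,0,0,0, -0.055,-0.001,0.003,0,0,0, -0.06,-0.001,0.003,0,0,0, -0.062,-0.001,0.003,0,0,0, -0.062,-0.001,0.003,0,0,0, -0.062,-0.001,0.003,0,0,0]'
python3 - <<'E'
from h import *
grab('scene','s4');crop('s4',230,120,120,100,5,'c6')
E
```

```text
time: 7.75
ee_pos: [0.6195, 0.3424, 0.1037]
eef_rot: [[-0.989, -0.146, -0.0], [-0.146, 0.989, -0.0], [0.0, 0.0, -1.0]]
ft_force: [0.5, 0.1, -1.2]
gripper_width: 0.401
grip_force: 40.0
```

View pics/c6.png

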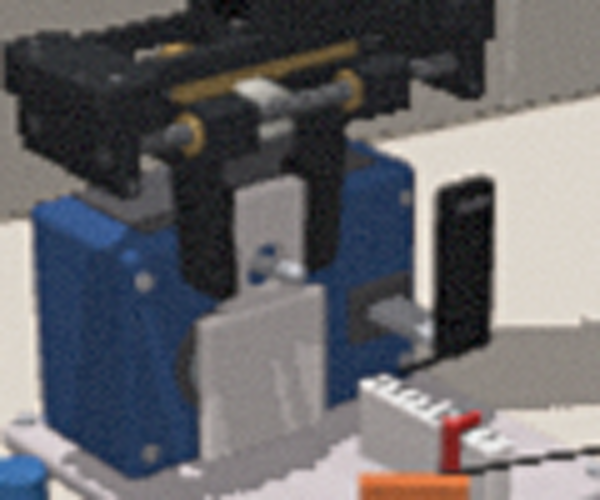

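The peg comes out through the hole at crop (290,268), and there is no contact force. Now I'll lower it until it bears.

```bash
python3 -m pendant '[0,0,0.002,0,0,0, 0,0,0.004,0,0,0, 0,0,0.005,0,0,0, 0,0,0.005,0,0,0, 0,0,0.005,0,0,0]'; python3 -m pendant '[0,0,0.001,0,0,0, 0,0,0.001,0,0,0, 0,0,0.001,0,0,0]'
```

```text
time: 8.22
ee_pos: [0.6195, 0.3423, 0.0986]
eef_rot: [[-0.989, -0.146, -0.0], [-0.146, 0.989, -0.0], [0.0, -0.0, -1.0]]
ft_force: [-0.3, -0.1, -1.8]
gripper_width: 0.4
grip_force: 40.0
time: 8.47
ee_pos: [0.6198, 0.3424, 0.098]
eef_rot: [[-0.989, -0.146, 0.0], [-0.146, 0.989, 0.0], [-0.0, 0.0, -1.0]]
ft_force: [-1.1, -0.5, 0.4]
gripper_width: 0.405
grip_force: 40.0
```

```bash
python3 -m pendant '[0,0,0,0,0,0, 0,0,0,0,0,0, 0,0,0,0,0,0]' 0.052; python3 -m pendant '[0,0,-0.01,0,0,0, 0,0,-0.03,0,0,0, 0,0,-0.055,0,0,0, 0,0,-0.08,0,0,0, 0,0,-0.1,0,0,0, 0,0,-0.1,0,0,0]'
python3 - <<'E'
from h import *
grab('scene','s5');crop('s5',230,120,120,100,5,'c7')
E
```

```text
time: 8.72
ee_pos: [0.6198, 0.3424, 0.0978]
eef_rot: [[-0.989, -0.146, 0.0], [-0.146, 0.989, 0.0], [-0.0, 0.0, -1.0]]
ft_force: [-0.6, -0.2, 0.0]
gripper_width: 0.587
grip_force: 0.0
time: 9.22
ee_pos: [0.6221, 0.3444, 0.2038]
eef_rot: [[-0.989, -0.145, 0.008], [-0.145, 0.989, 0.006], [-0.009, 0.005, -1.0]]
ft_force: [0.1, 1.1, 0.2]
gripper_width: 0.588
grip_force: 0.0
```

View pics/c7.png

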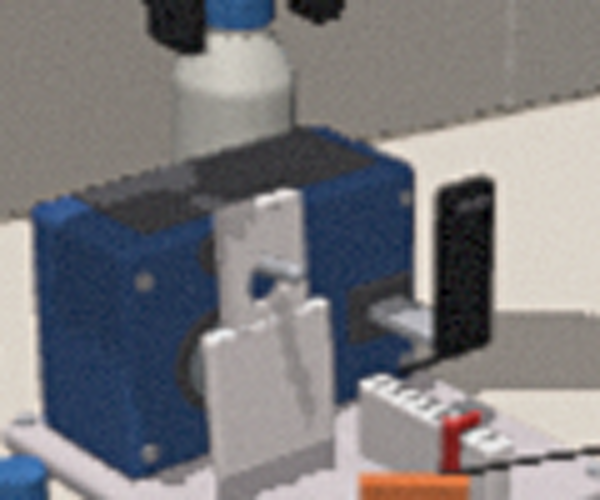

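The plate hangs free on the peg, whose tip is visible at crop (290,268). The handle's top is at (466,180) in that crop, scene pixels (323,156), and I'll check that against the fit. I've used all 10 picture views, so the rest is by image code.

```bash
python3 -m pendant '[0.007,-0.028,0,0,0,0, 0.014,-0.056,0,0,0,0, 0.021,-0.085,0,0,0,0, 0.021,-0.085,0,0,0,0, 0.021,-0.085,0,0,0,0]' 0.05
python3 - <<'E'
from h import *
s=load('s5')
q=np.array([.68600785,.31620777,.14376259]);c,n=np.cos(q[2]),np.sin(q[2])
W=lambda P:np.array([c*P[0]-n*P[1]+q[0],n*P[0]+c*P[1]+q[1],P[2]])
for P in[(-.077,-.036,.13),(-.089,-.036,.13),(-.089,-.064,.13),(-.077,-.064,.13),(-.083,-.05,.13)]:print(((proj(s,W(P))[0]+.4-[230,120])*5).round())
# dark handle bbox in s5
g=cv2.imread('pics/s5.png')[120:220,230:350].max(2)<45
l,_,st,ce=cv2.connectedComponentsWithStats(g.astype(np.uint8));print([(st[i]*5,ce[i]*5) for i in range(1,l) if st[i,4]>60])
# red mark by code, scene and top
for k in('s5','t0'):
    im=cv2.imread('pics/%s.png'%k).astype(int);m=(im[...,2]>150)&(im[...,1]<70)&(im[...,0]<70)
    l,_,st,ce=cv2.connectedComponentsWithStats(m.astype(np.uint8));print(k,[(st[i],ce[i]) for i in range(1,l) if st[i,4]>5])
E
```

```text
time: 9.68
ee_pos: [0.6113, 0.2519, 0.1967]
eef_rot: [[-0.99, -0.142, -0.002], [-0.142, 0.99, -0.003], [0.002, -0.002, -1.0]]
ft_force: [-0.8, 1.5, 0.9]
gripper_width: 0.568
grip_force: 0.0
[425. 179.]
[445. 187.]
[497. 171.]
[477. 163.]
[461. 175.]
[(array([145,   0,  60,  50, 500], dtype=int32), array([175.9 ,  20.25])), (array([ 435,  180,   55,  180, 1615], dtype=int32), array([461.06811146, 271.40866873]))]
s5 [(array([634, 106,   6,   1,   6], dtype=int32), array([636.5, 106. ])), (array([159, 235,   7,   2,   7], dtype=int32), array([162.        , 235.28571429])), (array([149, 237,   8,   2,   8], dtype=int32), array([152.5  , 237.375])), (array([143, 238,   5,   2,   6], dtype=int32), array([145.16666667, 238.66666667])), (array([129, 240,   9,   3,   9], dtype=int32), array([133.        , 241.33333333])), (array([118, 242,  10,   3,  12], dtype=int32), array([121.91666667, 243.25      ]))]
t0 [(array([239, 142,   3,   9,   9], dtype=int32), array([240.11111111, 146.        ])), (array([180, 155,  59,  13, 113], dtype=int32), array([210.15929204, 162.59292035])), (array([229, 160,   4,   4,   6], dtype=int32), array([230.        , 161.83333333])), (array([339, 204,   7,   4,  14], dtype=int32), array([341.21428571, 205.42857143]))]
```

```bash
python3 -m pendant '[0,0,0.02,0,0,0, 0,0,0.045,0,0,0, 0,0,0.07,0,0,0, 0,0,0.09,0,0,0, 0,0,0.103,0,0,0, 0,0,0.108,0,0,0, 0,0,0.108,0,0,0, 0,0,0.108,0,0,0]'; python3 -m pendant '[0,0,0,0,0,0, 0,0,0,0,0,0, 0,0,0,0,0,0, 0,0,0,0,0,0, 0,0,0,0,0,0]' 0.018 50
```

```text
time: 10.35
ee_pos: [0.6116, 0.2561, 0.0903]
eef_rot: [[-0.989, -0.146, 0.001], [-0.146, 0.989, 0.001], [-0.001, 0.001, -1.0]]
ft_force: [-0.1, -0.1, -0.2]
gripper_width: 0.566
grip_force: 0.0
time: 10.77
ee_pos: [0.612, 0.2548, 0.0907]
eef_rot: [[-0.989, -0.145, 0.001], [-0.145, 0.989, -0.0], [-0.001, -0.0, -1.0]]
ft_force: [1.0, -1.5, 4.6]
gripper_width: 0.313
grip_force: 50.0
```

The handle is gripped: 27.6 mm, which fits its 28 mm width. While I pull most of the way, I'll refine the pointer-to-mark distance with sub-pixel centroids from both pictures.

```bash
python3 -m pendant '[0.003,0,0,0,0,0, 0.008,0,0,0,0,0, 0.014,0,0,0,0,0, 0.02,0,0,0,0,0, 0.026,0,0,0,0,0, 0.031,0,0,0,0,0, 0.035,0,0,0,0,0, 0.035,0,0,0,0,0, 0.035,0,0,0,0,0, 0.035,0,0,0,0,0]'
python3 - <<'E'
from h import *
np.set_printoptions(linewidth=200)
grab('scene','s6');grab('top','t6');grab('wrist','w6')
w=cv2.imread('pics/w1.png').astype(int)
print('w1 redness r62-82 c488-512');print((w[62:82,488:513,2]-w[62:82,488:513,1]))
print('w1 gray r60-80 c542-560');print(w[62:84,542:560].mean(2).astype(int))
t=cv2.imread('pics/t0.png').astype(int)
print('t0 red r200-212 c336-349');print(t[200:213,336:350,2]-t[200:213,336:350,1]);print('t0 gray r180-192');print(t[178:194,336:356].mean(2).astype(int))
E
```

```text
time: 11.6
ee_pos: [0.5783, 0.2496, 0.0906]
eef_rot: [[-0.989, -0.145, 0.004], [-0.145, 0.989, 0.0], [-0.004, -0.0, -1.0]]
ft_force: [4.6, -1.7, 5.4]
gripper_width: 0.311
grip_force: 50.0
w1 redness r62-82 c488-512
[[  3   2   1   1   2   2   3   2   3   4   4   3   2  -1  -4  -7  -9 -12 -12   1   9  15   2   1   5]
 [  1   2   3   3   4   4   4   2   3   2  -2  -4  -9  -3  18  27  38  40  57 129 139 151  35   0   8]
 [  4   4   4   4   3   2   2  -1  -3   0  31  25  21 116 154 159 205 238 234 236 237 241  48  -3   7]
 [  3   2   2   1   0  -2   0  38  42  22  65  52 126 236 228 222 216 204 210 219 226 242  49  -5   7]
 [  5   3   0  17  44  40  28  61  86  95  94  70 113 223 217 216 209 202 207 220 216 168  36  -1   7]
 [  3  35  54  54  65  94  91  94  94  98  99  70 104 226 209 183 202 201 213  94  15  18   0  -2   3]
 [ 28  53  89  90  95  96  93  97  96  89  80  72  67 125 114 125 208 203 213  52 -15  -8  -3  -1   0]
 [ 30  61  81  89  84  77  68  49  48  51  26   1  -6  49  62 112 211 205 225  86 -22  -6  -1  -1  -2]
 [ 27  58  57  49  28   1   0   0  -1   0  10   9   1  72  88
[... 4289 characters left out ...]
17 120  89  77  11   7  12  10  11]
 [173  82 180 180 179 130  69  66  43  45  47  51  42  29  52  10  12  10  11  11]
 [175  97 177  93 121  73  75  78  49  98  99 124 125 126 123  70  14  11   8  12]
 [176  95 177 176 177 176 176 176 118 127 128 175 176 176 174 173 172 172 124 124]
 [176 115 156 180 180 180 180 180 139 129 130 178 178 179 177 177 177 178 175 173]
 [176 138 146 181 179 179 180 179 151 128 131 177 179 179 178 178 178 177 178 177]
 [175 138 121 152 123 123 122 125 143 129 130 177 178 179 178 177 178 178 177 177]
 [176 131  94 178 177 177 176 177 172 130 132 177 179 180 178 177 178 178 177 177]
 [176 153  81 180 180 180 181 179 177 129 131 178 179 179 179 178 178 178 177 177]]
```

```bash
python3 - <<'E'
from h import *
w=load('w1');t=load('t0');y=.1437;sx=np.array([np.cos(y),np.sin(y)])
for zp in(.046,.048,.05,.052):
    print(zp,[round(1e3*float((atz(f,*p,zp)-atz(f,*m,.052))[:2]@sx),1) for f,p,m in((w,(550.15,70),(505.25,73)),(t,(343,186.25),(343,205.57)))])
# current state in pics 6 : red and dark around scale
np.set_printoptions(linewidth=220)
q=[.686,.3162,y]
W=lambda a,b,z:[q[0]+np.cos(y)*a-np.sin(y)*b,q[1]+np.sin(y)*a+np.cos(y)*b,z]
for k in('s6','t6','w6'):print(k,proj(load(k),[W(-.1275,-.015,.052),W(-.1275,-.02,.052),W(-.117,-.018,.05),W(-.117,-.036,.05)]).round(1).tolist())
o=telemetry.get_obs();print(o['ee_pos'],o['ft_force'])
for k in('s6','t6','w6'):
    im=cv2.imread('pics/%s.png'%k).astype(int);m=(im[...,2]-im[...,1]>90)&(im[...,2]-im[...,0]>80);m[:, :250]=0
    l,_,st,ce=cv2.connectedComponentsWithStats(m.astype(np.uint8));print(k,[(st[i].tolist(),ce[i].round(1).tolist()) for i in range(1,l) if st[i,4]>5 and st[i,0]<480][:8])
E
```

```text
0.046 [48.6, 44.2]
0.048 [47.2, 43.7]
0.05 [45.8, 43.2]
0.052 [44.4, 42.7]
s6 [[322.7, 201.9], [324.6, 201.2], [320.3, 200.5], [327.0, 198.0]]
t6 [[341.5, 205.2], [343.8, 205.0], [342.3, 200.5], [350.6, 199.8]]
w6 [[380.2, 212.6], [371.8, 212.6], [373.8, 228.2], [344.3, 228.2]]
[0.57836959 0.24956806 0.09065711] [ 5.87088296 -1.66622121  4.78105012]
s6 [([319, 202, 7, 5, 16], [321.9, 203.9]), ([320, 208, 1, 6, 6], [320.0, 210.5]), ([303, 215, 20, 2, 40], [312.5, 215.5]), ([308, 237, 9, 2, 16], [312.0, 237.4])]
t6 [([338, 204, 8, 6, 20], [340.0, 206.1])]
w6 [([388, 197, 6, 7, 19], [389.8, 200.9]), ([367, 205, 30, 16, 256], [383.6, 211.9])]
```

The wrist camera now sees the mark at about (384,212), and the pointer should be near (374,228). I'll print that patch.

```bash
python3 - <<'E'
from h import *
np.set_printoptions(linewidth=260)
w=cv2.imread('pics/w6.png').astype(int)
print('red-green');print((w[198:222,364:400:2,2]-w[198:222,364:400:2,1]));print('gray cols 340..392 step3 rows 206-246')
for r in range(206,246):print(r,w[r,340:394:3].mean(1).astype(int))
t=cv2.imread('pics/t6.png').astype(int);print(t[194:212,336:352].mean(2).astype(int));print(t[194:212,336:352,2]-t[194:212,336:352,1])
E
```

```text
red-green
[[  6   7  -1   0  -1   0   0   0  -1  -1  -1  -4  91  26  -4   6   2  -1]
 [  9   8   0   0  -1  -1   0   0  -1   1   0  -4  99  65  -4   6   2   0]
 [  8   9   0  -1   0  -1   0   0  -1  -1   0  -5 101 107  27   3   2  -1]
 [  6   8  -1   0  -1  -1   0  -1   0   0  -1  -4  99 104  69   0   1   0]
 [  7   9  -1  -1   0  -1   0  -1   0  -1  -1  -4  90 109 104  18  -1   0]
 [  7   8   0   0   0   0  -1  -1  -1  -1  -1  10  88  92 109  29  -4   0]
 [  8   8  -1   0   0   0   0   0   0   0   0   9  83  79  81  53  -8  -1]
 [  8   9  -1  -1  -1  -2  -1  -1  -1  -1   4   7  84 146 226 228  39  -4]
 [  8   5  -4  -4  -6  -5  -5  -4  -6  -4   2   3  82 177 203 214  95   8]
 [  8  12 -13  14  19  14  16  11  13  12  14  17  78 177 195 209  84  -5]
 [  9  12  77 100 102  86 107 110 108 109 105  98  72 181 197 207  66  -5]
 [  7   4  89  93 101  92  77  75  76  75 101 101  99 181 199 210  41  -5]
 [  7  -1 164 216 221 224 223 222 225 224 221 223 220 199 201 216  37  -3]
 [  6  18 194 188 183 185 185 188 185 183 182 182 182 180 186 217  31   8]
 [  6  19 196 185 185 187 188 186 187 18
[... 5582 characters left out ...]
   2   1   1  -1   0   0   0]
 [ 10   9  12   7  11  18  20   0   0   1   1   1   0   1   0   3]
 [ 12  12  11   7  12   8   9   2   2   1   2   1   0  -2   2  -1]
 [ 12  13  96 149   4   3   2   1   0   2  -1   1   4   3   0  -1]
 [ 11  14  96 162  99 123  45   1  -1  -1   2   3   6   4   3  10]
 [ 13  13  98 159 149 154 125 126 144 127   9  12  11   3   3   3]
 [ 12   5  94 156  95  38  30   7  13   8  13  12  12   3   2   3]
 [  3   4  94 127  25   3   3   3   2   3   8  13  12   3   2   3]
 [  3   4  65  93  25   3   2   3   2   3   5  12  12   3   2   2]
 [  3   5  20  44   8   3   3   3   3   3   3  12  12   3   3   3]
 [  3   5   4   5   8   2   7   4   3   1   4  11  12   3   3   3]]
```

The mark's top face is centred on row 212.5 and the pointer's on row 226.9, at 1.55 px/mm. That leaves about 9 mm to pull, a little less if the pointer rides above the clip. I'll pull 7 mm more and measure again.

```bash
python3 -m pendant '[0.002,0,0,0,0,0, 0.004,0,0,0,0,0, 0.006,0,0,0,0,0, 0.007,0,0,0,0,0, 0.007,0,0,0,0,0, 0.007,0,0,0,0,0, 0.007,0,0,0,0,0]'
cat > m.py <<'E'
from h import *
import sys
np.set_printoptions(linewidth=260);k=sys.argv[1]
grab('wrist',k);grab('top','t'+k);o=telemetry.get_obs();print(o['ee_pos'],o['ft_force'])
f=load(k);W=lambda a,b,z:[.686+np.cos(.1437)*a-np.sin(.1437)*b,.3162+np.sin(.1437)*a+np.cos(.1437)*b,z]
print(proj(f,[W(-.1275,-.015,.052)]),proj(f,[W(-.1175,-.015,.052)]))
w=cv2.imread('pics/%s.png'%k).astype(int)
R=w[...,2]-w[...,1]
for r in range(208,250):print(r,R[r,356:400:4],w[r,346:394:4].mean(1).astype(int))
t=cv2.imread('pics/t%s.png'%k).astype(int);print(t[202:212,336:350,2]-t[202:212,336:350,1])
E
python3 m.py w7
```

```text
time: 12.33
ee_pos: [0.5717, 0.2485, 0.0906]
eef_rot: [[-0.989, -0.145, 0.004], [-0.145, 0.989, 0.0], [-0.004, -0.0, -1.0]]
ft_force: [6.0, -1.2, 4.9]
gripper_width: 0.309
grip_force: 50.0
[0.5717384  0.24856853 0.09065737] [ 6.03213172 -1.387389    4.35848244]
[[379.78116629 223.30939984]] [[378.94013816 238.93783552]]
208 [ 12   7   8  -1  -1  -1   0  -1 109  12   6] [238 168 166 144 101 240 240 239 239 240 245 155]
209 [ 12   8   8  -1   0   0   0  -2 111  10  15] [238 168 167 145 100 243 240 240 240 239 245 116]
210 [ 11   8   7  -1  -1  -1  -1  -1 110   4  14] [238 166 166 145 102 180 240 240 239 240 246  68]
211 [ 12   7   8  -1  -1   0  -1  -2 111  38  15] [239 167 168 144 102 178 240 240 240 240 245  39]
212 [ 11   8  10  -1   0  -1  -1  -2 107  65  14] [239 167 166 145 100 241 240 240 240 240 248  48]
213 [ 11   6   8   0   0   0   0   0  99 114  13] [242 170 165 145 103 239 240 240 240 243 254  47]
214 [ 12   5   9   0  -1   0  -1  -1  90 109  10] [252 169 166 147  98 240 247 246 247 253 153  34]
215 [13  4  9  0  0  0 -1  0 82 75  4] [159 171 167 145 102 242 255 255 255 21
[... 3056 characters left out ...]
 18  17  22 170 161]
249 [ 0  2  3  1  1  1  0  7 12 14  0] [ 12  16  15  17  15  19  17  18  21   9 171 161]
[[  4   2   3   3   4   9  22   1   0   0   1  -1   1   1]
 [  6   7   6   6   6   6  18   0   1   0   2   2   1   1]
 [  5   3   4   3   4   6  36   2   2   2   0   1   1   1]
 [  6  10  37  70  57  55  27   0   3   1   3   2   1   3]
 [ 11  12  78 127 139 129  31   0   1   1   1   0   0   1]
 [ 12  12  72 134  83  29  13   1   0   0  -1   1   0   0]
 [ 12  12  96 123  24   3   3   2  -1   1   1   2   1   0]
 [ 12   5  65  90  25   2   3   3   2   2   5  11  11   3]
 [  3   5  19  44  10   2   3   3   3   3   2  12  11   3]
 [  3   5   3   6   8   2   6   4   2   2   2  11  12   3]]
```

The pointer rides over the clip without touching it: red and grey show it occluding the mark, and the mark hasn't moved. The apparent gap is 2.1 mm. About 1 mm of that is parallax, since the pointer sits 2–3 mm above the clip, so I'll pull 1.2 mm more.

```bash
python3 -m pendant '[0.0007,0,0,0,0,0, 0.0012,0,0,0,0,0, 0.0012,0,0,0,0,0, 0.0012,0,0,0,0,0, 0.0012,0,0,0,0,0, 0.0012,0,0,0,0,0, 0.0012,0,0,0,0,0, 0.0012,0,0,0,0,0]'
python3 m.py w8 | sed -n 1,28p; python3 - <<'E'
from h import *
a=grab('scene','s8');im=a['color'].astype(int);b=cv2.imread('pics/s5.png')[:,:,::-1].astype(int)
print(abs(im-b)[155:215,268:297].mean(), abs(im-b)[205:285,220:262].mean())
E
```

```text
time: 13.1
ee_pos: [0.5707, 0.2484, 0.0906]
eef_rot: [[-0.989, -0.145, 0.005], [-0.145, 0.989, 0.001], [-0.005, -0.0, -1.0]]
ft_force: [5.5, -1.8, 4.1]
gripper_width: 0.312
grip_force: 50.0
[0.57070472 0.24839607 0.09063999] [ 7.26669565 -2.65930717  3.56636497]
[[379.70742592 224.88313402]] [[378.86784253 240.46663832]]
208 [11  6  5  0  0  0 -1  0 52 13  8] [239 165 165 146 100 239 240 240 241 241 240 173]
209 [11  6  8 -1 -1 -1 -1 -1 88 13  9] [238 167 166 144 101 239 240 240 241 240 244 183]
210 [ 11   5   7  -1   0  -1  -1  -1 111  10   6] [237 167 166 146 101 239 240 240 240 240 245 132]
211 [ 11   8  10   0  -1  -1   0  -2 110   7  16] [237 168 166 146  99 242 240 240 240 239 246  85]
212 [ 11   7   9  -1  -1   0   0  -1 111   2  16] [238 167 166 147 101 178 239 240 240 240 247  37]
213 [ 11   6   8  -1  -1   0   0  -1 109  36  15] [240 167 166 145 102 241 240 240 240 240 247  38]
214 [12  6  9 -1  0  0  0 -2 96 84 13] [242 168 165 145 101 241 240 240 240 241 254  42]
215 [ 12   6   9   0   0   0  -1  -1  95 114  13] [252 169 166 146 100 240 244 244 244 243 148  44]
216 [12  7
[... 1044 characters left out ...]
27 [ -3   1   0  -4  -3   0 152 157 144 151   7] [22 24 25 16 23 19 23 20 31 51 54 60]
228 [ -2  -1  -3  -1  -2  -2  25 -14  69 146   7] [ 22  20  17  21  23  17  17  18  92 148  74  68]
229 [ -1  -2   0   0   0   0   6   9  89 151   7] [  6   3   0   2   8   0   0   0 131 202 124  71]
230 [ 16   8  11  18  15  19  13  13  85 155   7] [156 141 151 125 114 212 240 241 225 208 155  66]
231 [ 13   7   8   6   2   2   4  14  57 162  10] [154 178 175 112 102 183  44  46  44  31 146  61]
232 [13  9 10  0  0  0  0 13 12 97  6] [110 171 169 108 100 183   0   0   0   0 143  75]
233 [12  6  9  7  7  7  7 13  8 -4  8] [ 81 168 169 109  99 179 104 103 105 154 141 181]
9.639655172413793 3.409623015873016
```

```bash
python3 -m pendant '[0.0005,0,0,0,0,0, 0.0005,0,0,0,0,0, 0.0005,0,0,0,0,0, 0.0005,0,0,0,0,0, 0.0005,0,0,0,0,0, 0.0005,0,0,0,0,0]'
python3 m.py w9 | sed -n '1,2p;14,28p'; python3 - <<'E'
from h import *
a=grab('scene','s9')['color'].astype(int);b=cv2.imread('pics/s5.png')[:,:,::-1].astype(int)
for r in(170,180,190,200,210):print(r,a[r,270:300:2].mean(1).astype(int),b[r,270:300:2].mean(1).astype(int))
E
```

```text
time: 13.75
ee_pos: [0.5703, 0.2483, 0.0906]
eef_rot: [[-0.989, -0.145, 0.005], [-0.145, 0.989, 0.001], [-0.005, -0.0, -1.0]]
ft_force: [8.2, -2.7, 4.2]
gripper_width: 0.312
grip_force: 50.0
[0.57026142 0.24832064 0.09063027] [ 6.13516521 -1.49728215  4.52413369]
[[379.67676368 225.56892196]] [[378.83771642 241.13304749]]
219 [ 14   7  10   0  -9 -11 -12  -2  86 142   4] [167 168 168 125  99 255  19  16  17   0 113 105]
220 [ 13   7   9  19  47  43  44  48  81 147  -4] [169 170 167 127 101 186  84 108 114  79  88  64]
221 [ 13   6   6 101  88 112 111  91  79 148  -6] [168 169 169 127 100 131  30  35  42  43  36  70]
222 [ 14   9   8 103  87  85  78  86  87 147   2] [172 174 172 129 105  99  42  34  30  35  40  70]
223 [ 16   7  10 227 168 183 223 145 143 152   1] [190 194 193 146 114 110  98  74  99  63  61  73]
224 [  2   3  -2  -5 -13 -16 199 149 150 148   3] [43  8  0  3  0  1 11  5 86 72 71 72]
225 [  0  -2  -5  -8  -7 -10 205 151 147 150   3] [ 6  8 10 14 14 17 17 32 47 69 73 71]
226 [  0   2  -2  -1  -1  -2 148 149 149 150   3] [28 22 25 26 26 28 23 20 63 72 66 68]
227 [ -1   1
[... 592 characters left out ...]
 10 55  6] [ 80 169 169 107  98 174   0   0   0   4 140 106]
170 [ 70  71 149 159 161 160 165 164 164 162 133  62  69  62  70] [ 55  58 125 160 162 156 150 161 160 163 132  53  55  54  63]
180 [ 69  51 132 158 163 149 201 146 137 156 166 224 219  75  62] [ 55  54 126 155 166 139 191 150 137 151 163 217 223  68  58]
190 [137 172 166 166 167 166 162 164 149 136 154 136 141  95  68] [124 166 160 160 163 162 160 161 146 132 156 164 165 112  57]
200 [ 60 171 162 160 159 166 164 161 160 163 138 141 149 102  82] [ 59 167 163 161 160 158 161 163 157 161 134 136 157 126  69]
210 [ 54 143 169 158 160 162 162 163 161 140 132 126 128 127 125] [ 59 143 167 160 158 160 160 159 162 140 126 124 127 122 201]
```

The plate is unmoved. The pointer is level with the mark once parallax is allowed for, the mark hasn't shifted, and the handle is held at 50 N.

```bash
python3 -c "
from rig import arm;print(arm.job_done())"
```

```text
the job is handed in; nothing more can be done
None
```

I hung the white plate on the peg and let it go while the shutter was shut. I then pulled the shutter out about 42 mm to the red mark, still holding the handle, and handed the job in at about 14 s; the pointer is level to an estimated 1 mm, partly because I had to allow for its height above the mark.

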